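Square the tube block into the corner of its reading stage

ROBOT

A 6-joint arm with a two-finger parallel gripper is mounted at the origin on a cart in front of the work surface, level with it; the furniture and walls round the work are solid. World frame = base frame: x ahead of the robot, y to its left, z up, the work surface at z = 0. Lengths are in mm, angles in rad, forces in N, time in s.
With the tool pointing down it reaches from about 275 to 750 mm from the base axis. Payload 10.2 kg.
Tool frame: the origin (TCP) lies at the very end of the fingers, on their centre line; the grasp point (between the pads) lies 19 mm behind it; z points along the fingers, x is the direction in which the jaws open and shut, and the axes are right-handed (so a half turn about z gives the same grasp; the last joint's range is limited). The gripper opens to 85 mm and grips with 20 to 120 N. Pads are 22 mm wide; open, the fingers measure 114 mm over their backs; the gripper's body (76 mm by 85 mm) begins 54 mm behind the grasp point. The pads swing forward as they close: fully open they stand 13 mm farther back than shut.
Start: joints at [-1.373, 0.313, 1.498, -0, 1.331, -0.223], TCP at [214.446, -479.212, 231.294] pointing down, gripper open.
Joint ranges: [-2.94, 2.94], [-0.97, 2.17], [0.19, 2.56], [-1.23, 4.37], [0.02, 3.11], [-2.88, 2.88]. Speed limits (rad/s): [2.39, 2.39, 3.01, 3.14, 3.14, 3.14].

INTERFACE

Orientations are given as a unit quaternion [w, x, y, z].
In Python, from rig import ctrl, cams gives the robot as it stands.
- The arm moves only by the tool play_rows, never from a script. Its argument "steps" is a list of rows, each a list of 2 entries, a list of its own where there are three numbers: the shift along the tool's x, y, z normalised to -1 to 1, where 1 is 0.75 m, then the turn, a rotation vector about the tool's x, y, z normalised to -1 to 1, where 1 is 45 degrees. A call has 1 to 20 rows; each row shifts and turns the commanded pose from where the row before left it, along the tool's axes as they then stand; what a row does not reach is not made up. A row lasts 1/10 s, in which the tool goes at most 50 mm and 8.59 degrees, less where a joint would pass 70% of its speed; a pose out of reach is approached as far as the arm can. A call with a number of a shift or a turn outside -1 to 1 is refused whole. A call with a gripper value outside its range is refused whole. "grip" is the closure, from 0 (fully open) to 1 (shut), set as the call begins (left out, the last holds). The fingers move at their own pace and stop on an object; "squeeze" is the grip in N (left out, the last holds). Time passes only in rows, so rows that do not move let the fingers close. It gives the time, the measured TCP pose, the force and the opening at its end, in the units of the state.
- ctrl.sense(): the state, without advancing time (a new reading comes with each control period).
- cams.capture(name): name is "side" or "top"; returns the picture (420x560x3 uint8, red, green, blue); there is no depth.
- cams.camera_info(name): a dict with "fx", "fy", "cx", "cy" (pixels), "dist_coeffs" ([k1, k2, p1, p2, k3] as OpenCV has them; the pictures are not rectified), "xyz" and "attitude" of the camera in the world. Camera axes: x right, y up, looking along -z (the intrinsics and any distortion apply to the point x, -y, -z); pixel columns grow to the right and rows downward; lengths in mm; the calibration is good to about 2 mm. A picture is of the moment at which its call begins. camera_info takes no time and is no camera call.
- ctrl.finish_job(): hands the job in, once; it reports no verdict.
Trained networks look in the newest picture that a camera, given by its name, has taken for a name from the list of things; names that differ only in an ending like _2 or _b are one class to them, and where a whole thing is asked for, a point or a joint stands for the part that bears it (a point fixed in the world has none). Each returns a list of dicts, best first, with "p" (0 to 1); they miss things now and then, are a little off and sometimes report something else, mostly with a low value. They report only what shows in the picture. A call takes as long as a camera call.
- cams.search_frame(camera, thing): "rect" ([centre column, centre row, width, height] in pixels, round what is visible of it).
- cams.tip_of(camera, thing): "pixel" ([column, row] in pixels: a listed point, or the origin of a listed thing).
The state is a dict: "time_s": time; "joints": joint angles; "dq": joint speeds; "tau": joint torques, N m; "eef_pos": TCP position; "ee_rot": TCP orientation; "force": force on the tool from outside, world axes, zero at the start; "wrist_torque": the same for the moment, N m; "grip_width": opening from 0.0 (shut) to 1.0 (fully open).
Only numpy, scipy, OpenCV 4.12 (cv2) and the standard library are available. Lean on these libraries where they do the work, as an engineer would, in place of code of your own. Each camera call takes 0.05 s, during which the arm holds its last target.

TASK

The ejector bar of the reading stage stands out in the way of the tube block: turn the handwheel clockwise (seen from above) by its upright handle, through a full turn and on until it comes up against its end, so that the ejector draws back. Then bring the aluminium tube block upright onto the stage plate and push it fully home into the corner, its long side flat against the back stop and its short end flat against the end stop. Finish while still gripping the block and pressing it firmly against both stops at once; leave the beaker, the white bottle and the timer where they stand.

Things in the scene. Friction and masses are not known exactly. Their poses are not given: they have to be found in the camera images.
- tube_block: loose bare aluminium block with eight 12 mm tube holes in its top, 44 x 76 x 55 mm (x, y, z of its own frame), about 0.4 kg; origin at the centre of its underside, z up. Grip it across its 44 mm width in its upper 30 mm, so that the fingers pass above the stops. The half turn about z is equivalent.
- stage: the reading stage, fixed to the bench: aluminium plate 12 mm thick, from x = -91 to +35 mm and y = -130 to +120 mm of its own frame. Origin on the bench below the inner corner where the two stop faces meet; z up. The block's place is at x < 0, y > 0: when home its underside centre is at (-22, +38, +12) mm with its long side along y. A grey gearbox 64 x 84 mm, top 58 mm above the bench, stands on the plate round (-22, -85) mm and carries the handwheel.
- seat (a point): the point of the plate's upper face where the centre of the block's underside lies when it is home; axes as the stage's. Plate and both stops are polished and slippery: friction with the block about 0.15
- back_stop: steel bar standing 18 mm above the plate; origin at the inner corner on the plate; its face is the plane x = 0 of the stage, from y = -6 to +106 mm; the block is pushed against it towards the stage's +x
- end_stop: steel bar standing 18 mm above the plate; origin at the inner corner on the plate; its face is the plane y = 0 of the stage, from x = -76 to 0 mm with an 18 mm gap for the ejector; the block is pushed against it towards the stage's -y
- handwheel (a joint): angle of the black handwheel (disc of 88 mm, upper face of the rim 73 mm above the bench), grows clockwise seen from above, 0 to 7.2 rad (its end); starts between 0 and 0.5. Stays where left; turning takes about 2 to 3 N at the handle.
- wheel_centre (a point): on the wheel's upright axis, 75 mm above the bench
- handle_top (a point): top centre of the wheel's upright handle, a grey rod of 18 mm diameter and 38 mm height that spins freely on its own pin, 30 mm off the wheel's axis; top 113 mm above the bench
- ejector (a joint): the ejector bar, 14 mm wide, 14 mm high over the plate: 0 = stands 23 mm out of the gap in the end stop, over 0.023 m = wholly behind the stop's face; geared to the handwheel at 3.6 mm per rad
- beaker: bystander, beaker 55 mm wide, 68 mm high, loose; origin at the centre of its underside
- white_bottle: bystander, white bottle with black cap, 48 mm wide, 92 mm high, loose; origin at the centre of its underside
- timer: bystander, small white square timer 62 x 62 x 15 mm, loose; origin at the centre of its underside

How it is judged:
By the outcome, as a careful person would: the job done as asked, in the order asked, and still so for the second after the job is handed in, while the arm keeps its last pose, push and grip.
It also fails if it takes over 67 s, if anything falls off the work surface, if the arm or the gripper's body presses on something with over 40 N, if the wrist force passes 120 N, or if a joint passes its speed limit or range.

## Working session

There is one attempt and no reset: what is moved stays moved. The work goes in short steps, Python scripts to look and compute and a tool call to move; the robot and the scene stay as the last step left them, time stands still between calls to the robot, and variables do not carry over. Pictures are saved under pics/ and viewed, and the job is handed in when it is done.

Besides the shell and the picture viewer there is one more tool, called after "Call:" as a command line: name --argument value ..., lists and objects as JSON in quotes. play_rows: Moves the arm, as the interface text tells. Its arguments: {"type":"object","properties":{"steps":{"type":"array"},"grip":{"type":"number"},"squeeze":{"type":"number"}},"required":["steps"]}

```bash
ls; mkdir -p pics; cat > h.py <<'E'
import numpy as np,cv2
from rig import ctrl,cams
def save(n,f):
    im=cams.capture(n); cv2.imwrite('pics/'+f,im[:,:,::-1]); return im
E
python3 - <<'E'
from h import *
s=ctrl.sense(); print(s)
for n in ('side','top'):
    print(cams.camera_info(n)); save(n,n+'0.png')
for n in ('side','top'):
    for t in ['tube_block','stage','seat','back_stop','end_stop','wheel_centre','handle_top','beaker','white_bottle','timer']:
        r=cams.tip_of(n,t); print(n,t,[(np.round(a['pixel'],1).tolist(),round(a['p'],2)) for a in r[:2]])
print(ctrl.sense()['time_s'])
E
```

```text
pics
{'time_s': 0.0, 'joints': array([-1.37340569e+00,  3.13454165e-01,  1.49845438e+00,  1.08046401e-05,
        1.33098826e+00, -2.23383751e-01]), 'dq': array([ 7.81352653e-04,  2.04743160e-05,  1.50556843e-03, -2.81101769e-04,
       -2.87850318e-04, -8.71954956e-05]), 'tau': array([ 8.84279325e-04, -4.12263966e+01, -2.59740579e+01, -1.78494047e-04,
        4.16914161e-03, -9.11997091e-06]), 'eef_pos': array([ 214.39232025, -478.94480121,  230.72643138]), 'ee_rot': array([-4.70703880e-04,  8.39185460e-01, -5.43844958e-01, -4.51299492e-04]), 'force': array([-0.11712537, -0.84724898, -0.67581236]), 'wrist_torque': array([0.01714525, 0.03947566, 0.00227474]), 'grip_width': 0.9958124102047278}
{'fx': 510.2421381264333, 'fy': 510.2421381264333, 'cx': 283.8131646121336, 'cy': 207.80104714212774, 'dist_coeffs': array([-0.07250072,  0.        ,  0.        ,  0.        ,  0.        ]), 'xyz': array([ 270.75747253, 1120.78308534,  487.80991436]), 'attitude': array([-0.09970107, -0.0721339 ,  0.5561987 ,  0.8218877 ])}
{'fx': 402.4691636027213, 'fy': 402.4691636027213, 'cx': 280.855775655319
[... 439 characters left out ...]
.2, 223.8], 0.68)]
side wheel_centre []
side handle_top [([311.7, 173.8], 0.55), ([352.1, 276.6], 0.3)]
side beaker [([179.6, 285.3], 0.88)]
side white_bottle [([351.9, 278.2], 0.65)]
side timer [([365.4, 310.0], 0.83)]
top tube_block [([186.4, 228.0], 0.84)]
top stage [([337.7, 201.2], 0.82), ([253.8, 276.6], 0.68)]
top seat [([324.3, 207.2], 0.82)]
top back_stop [([343.1, 197.3], 0.56), ([325.7, 206.3], 0.52)]
top end_stop [([343.8, 196.4], 0.51)]
top wheel_centre [([385.0, 201.2], 0.81)]
top handle_top [([389.8, 215.3], 0.43)]
top beaker [([219.5, 148.7], 0.83), ([340.3, 195.5], 0.66)]
top white_bottle [([252.1, 278.8], 0.96), ([386.1, 202.8], 0.39)]
top timer [([206.9, 298.1], 0.73)]
1.1
```

View pics/side0.png

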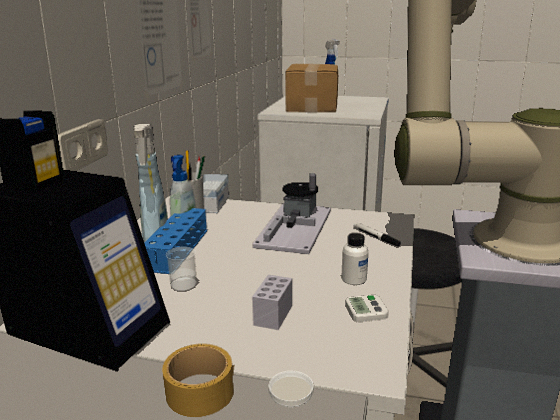

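View pics/top0.png

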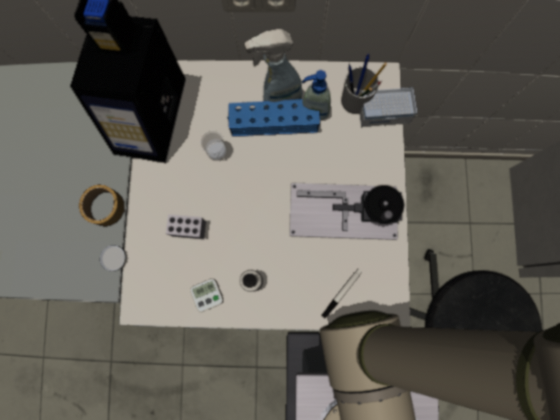

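```bash
cat >> h.py <<'E'
from scipy.spatial.transform import Rotation as R
def q2R(q): return R.from_quat(np.roll(q,-1)).as_matrix()
def cp(n):
    c=cams.camera_info(n); K=np.array([[c['fx'],0,c['cx']],[0,c['fy'],c['cy']],[0,0,1.]])
    Rw=q2R(c['attitude'])@np.diag([1,-1,-1]) # cv cam->world
    return K,np.array(c['dist_coeffs']),Rw,np.array(c['xyz'])
def ray(n,px,z):
    K,d,Rw,o=cp(n); u=cv2.undistortPoints(np.array([[px]],float),K,d)[0,0]
    v=Rw@np.array([u[0],u[1],1]); return o+v*(z-o[2])/v[2]
def proj(n,P):
    K,d,Rw,o=cp(n); P=np.atleast_2d(np.array(P,float)); rv,_=cv2.Rodrigues(Rw.T)
    return cv2.projectPoints(P,rv,-Rw.T@o,K,d)[0][:,0]
E
python3 - <<'E'
from h import *
for n,l in {'top':[('block',186.4,228,0),('stage',337.7,201.2,0),('seat',324.3,207.2,12),('corner',343.1,197.3,12),('wheel',385,201.2,75),('handle',389.8,215.3,113),('beaker',219.5,148.7,0),('bottle',252.1,278.8,0),('timer',206.9,298.1,0)],
 'side':[('block',274.1,317.7,0),('stage',282,228.3,0),('seat',285.8,227.6,12),('corner',281,224.6,12),('corner',285.2,223.8,12),('handle',311.7,173.8,113),('beaker',179.6,285.3,0),('bottle',351.9,278.2,0),('timer',365.4,310,0)]}.items():
    for t,u,v,z in l: print(n,t,ray(n,(u,v),z).round(1))
E
```

```text
top block [475.6 419.2   0. ]
top stage [544.6  64.5   0. ]
top seat [527.3  97.3  12. ]
top corner [551.5  53.3  12. ]
top wheel [529.9 -29.   75. ]
top handle [492.  -28.6 113. ]
top beaker [671.3 349.7   0. ]
top bottle [360.7 261.3   0. ]
top timer [315.  363.5   0. ]
side block [467.  423.3   0. ]
side stage [545.1  63.7   0. ]
side seat [530.9  83.9  12. ]
side corner [545.8  69.8  12. ]
side corner [537.5  63.1  12. ]
side handle [491.3 -14.8 113. ]
side beaker [667.6 362.3   0. ]
side bottle [356.7 260.4   0. ]
side timer [320.4 364.8   0. ]
```

The side view shows the block at about (272,302), the stage at (293,228) and the handle at (313,182). The top view shows the stage at (343,210), the wheel at (382,205) and the block at (185,227). I'll zoom in and overlay the model.

```bash
cat > ov.py <<'E'
from h import *
def T(p,yaw,x): 
    c,s=np.cos(yaw),np.sin(yaw); x=np.atleast_2d(x).astype(float)
    return np.c_[p[0]+c*x[:,0]-s*x[:,1],p[1]+s*x[:,0]+c*x[:,1],x[:,2]]
def box(x0,x1,y0,y1,z): return [[x0,y0,z],[x1,y0,z],[x1,y1,z],[x0,y1,z]]
def draw(im,n,polys,off,k,col):
    for P in polys:
        q=(proj(n,P)+0.5-np.array(off))*k
        cv2.polylines(im,[q.round().astype(int)],True,col,1)
def crop(n,f,off,w,h,k):
    im=cv2.imread(f)[off[1]:off[1]+h,off[0]:off[0]+w]
    return cv2.resize(im,None,fx=k,fy=k,interpolation=cv2.INTER_CUBIC)
def stagepolys(p,y):
    return [T(p,y,box(-91,35,-130,120,12)),T(p,y,box(0,.1,-6,106,30)),T(p,y,box(-76,0,-.1,0,30)),T(p,y,box(-54,10,-127,-43,58))]
def circ(c,r,z): 
    a=np.linspace(0,2*np.pi,40); return np.c_[c[0]+r*np.cos(a),c[1]+r*np.sin(a),0*a+z]
E
python3 - <<'E'
from ov import *
p=(545,62);y=0.0
for n,off,w,h,k in [('top',(280,170),135,80,5),('side',(240,165),110,95,6)]:
    im=crop(n,f'pics/{n}0.png',off,w,h,k); raw=im.copy()
    draw(im,n,stagepolys(p,y),off,k,(0,0,255))
    c=T(p,y,[[-22,-85,0]])[0]
    draw(im,n,[circ(c,44,73)],off,k,(0,255,0))
    cv2.imwrite(f'pics/{n}_st.png',im); cv2.imwrite(f'pics/{n}_raw.png',raw)
E
```

```text
(no output)
```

View pics/top_st.png

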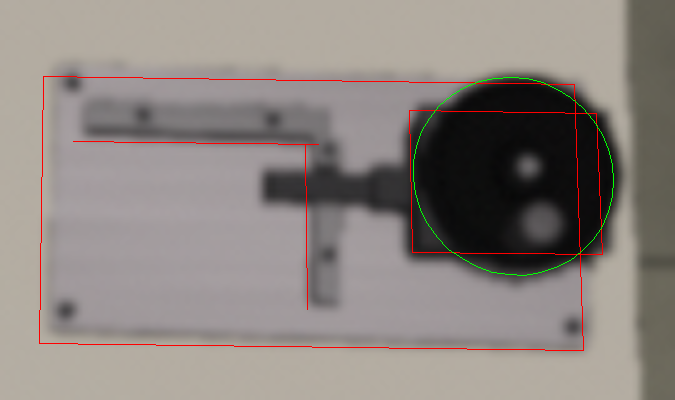

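View pics/side_st.png

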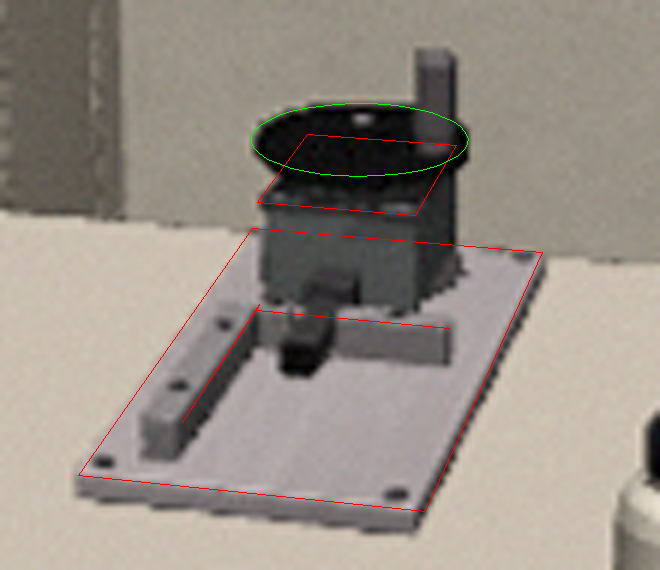

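View pics/top_raw.png

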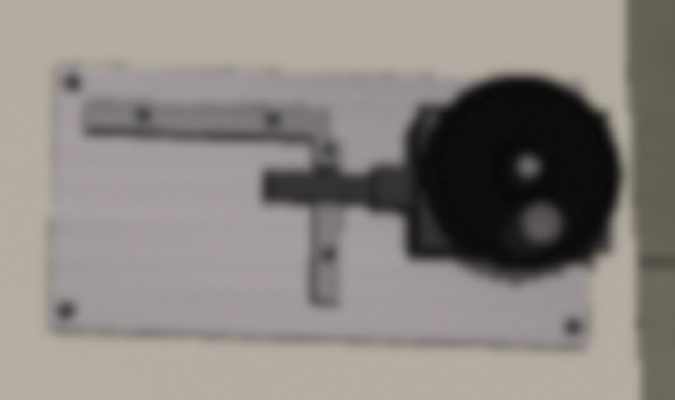

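```bash
cat > fit.py <<'E'
from ov import *
from scipy.optimize import least_squares
obs={'top':((280,170),5,[((57,67),(35,120,12)),((50,331),(-91,120,12)),((586,346),(-91,-130,12)),((84,129),(0,106,30)),((309,304),(-76,0,30))]),
'side':((240,165),6,[((79,480),(35,120,12)),((417,518),(-91,120,12)),((546,260),(-91,-130,12)),((180,438),(0,106,30)),((450,328),(-76,0,30)),((258,310),(0,0,30))])}
def res(v,cams_):
    o=[]
    for n in cams_:
        off,k,l=obs[n]
        for c,m in l:
            q=proj(n,T(v[:2],v[2],m))[0]; o.append(((q+.5-np.array(off))*k-c)/k*(2.2 if n=='top' else 2))
    return np.array(o).ravel()
for cs in (['top'],['side'],['top','side']):
    r=least_squares(res,[545,62,0],args=(cs,),x_scale=[1,1,.01]); print(cs,r.x.round(4)); print(r.fun.reshape(-1,2).round(1).tolist())
E
python3 fit.py; python3 - <<'E'
from ov import *
for n,off,w,h,k in [('top',(150,200),80,60,8),('side',(240,260),70,80,7)]:
    cv2.imwrite(f'pics/{n}_blk.png',crop(n,f'pics/{n}0.png',off,w,h,k))
E
```

```text
['top'] [ 5.481609e+02  5.743610e+01 -1.840000e-02]
[[-1.2, -0.9], [-1.8, 0.2], [1.4, 1.1], [-0.4, 0.4], [2.0, -0.9]]
['side'] [ 5.433943e+02  6.688900e+01 -1.090000e-02]
[[-1.3, 0.0], [1.7, 0.1], [0.2, -0.6], [-0.1, -3.3], [-0.0, 1.9], [-0.5, 1.8]]
['top', 'side'] [ 5.464924e+02  5.875000e+01 -1.550000e-02]
[[-2.6, 0.9], [-2.8, 2.1], [0.5, 2.3], [-1.7, 2.3], [0.9, 0.7], [-2.2, -3.6], [-0.3, -3.5], [-0.8, -3.0], [-1.3, -6.8], [-1.4, -0.9], [-1.3, -1.1]]
```

View pics/top_blk.png

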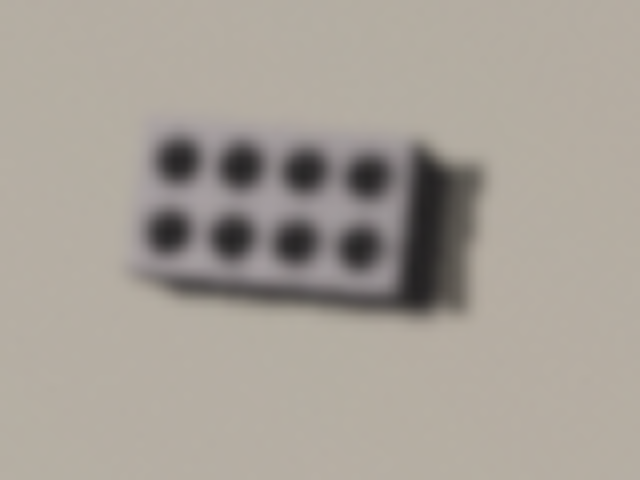

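View pics/side_blk.png

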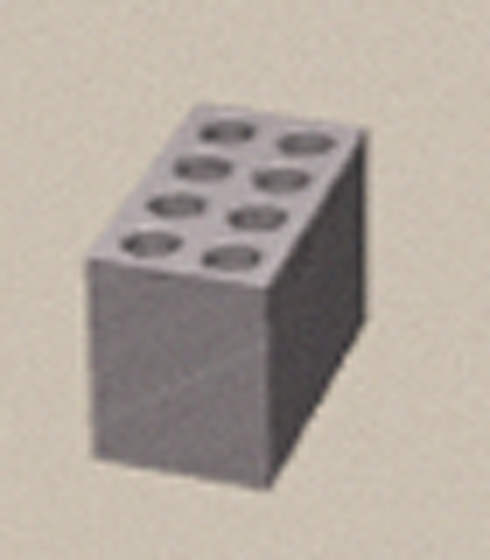

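```bash
cat > ba.py <<'E'
from fit import *
ob2={'top':((150,200),8,[((150,120),(22,38,55)),((418,143),(22,-38,55)),((400,295),(-22,-38,55)),((135,268),(-22,38,55))]),
'side':((240,260),7,[((88,260),(22,38,55)),((268,290),(-22,38,55)),((365,128),(-22,-38,55)),((200,103),(22,-38,55)),((95,458),(22,38,0)),((268,488),(-22,38,0)),((365,320),(-22,-38,0))])}
def projc(n,P,dc):
    K,d,Rw,o=cp(n); Rw=cv2.Rodrigues(np.array(dc[3:]))[0]@Rw; o=o+dc[:3]
    rv,_=cv2.Rodrigues(Rw.T); return cv2.projectPoints(np.atleast_2d(P).astype(float),rv,-Rw.T@o,K,d)[0][:,0]
def rs(v):
    o=[]
    for i,n in enumerate(['top','side']):
        dc=v[6+6*i:12+6*i]
        for (off,k,l),b in ((obs[n],v[:3]),(ob2[n],v[3:6])):
            for c,m in l: o.append((projc(n,T(b[:2],b[2],m),dc)[0]+.5-np.array(off))-np.array(c)/k)
        o.append(np.array(dc[:3])/2); o.append(np.array(dc[3:])/.003)
    return np.concatenate(o)
if __name__=='__main__':
    v0=np.r_[548,57.5,-.018,475,420,-.08,np.zeros(12)]
    r=least_squares(lambda v:rs(v)*1.0,v0,x_scale=np.r_[1,1,.01,1,1,.01,[1,1,1,.001,.001,.001]*2],loss='soft_l1',f_scale=.7)
    v=r.x; print(v.round(4)); print(r.fun.round(2))
    np.save('v.npy',v)
    C=np.linalg.inv(r.jac.T@r.jac); print(np.sqrt(np.diag(C))[:6].round(4))
    # handle using adj cameras
    for n,off,k,c,z in [('top',(280,170),5,(541,222),113),('top',(280,170),5,(528,166),75),('side',(240,165),6,(436,53),113)]:
        i=0 if n=='top' else 1; dc=v[6+6*i:12+6*i]; px=np.array(c)/k+np.array(off)-.5
        f=least_squares(lambda a: projc(n,[a[0],a[1],z],dc)[0]-px,[530,-20]); print(n,c,f.x.round(1))
    print('wheel',T(v[:2],v[2],[-22,-85,0]))
E
python3 ba.py|tail -n +8
```

```text
Traceback (most recent call last):
  File "ba.py", line 17, in <module>
    r=least_squares(lambda v:rs(v)*1.0,v0,x_scale=np.r_[1,1,.01,1,1,.01,[1,1,1,.001,.001,.001]*2],loss='soft_l1',f_scale=.7)
  File "ba.py", line 17, in <lambda>
    r=least_squares(lambda v:rs(v)*1.0,v0,x_scale=np.r_[1,1,.01,1,1,.01,[1,1,1,.001,.001,.001]*2],loss='soft_l1',f_scale=.7)
                             ~~^^^
  File "ba.py", line 12, in rs
    for c,m in l: o.append((projc(n,T(b[:2],b[2],m),dc)[0]+.5-np.array(off))-np.array(c)/k)
                            ~~~~~^^^^^^^^^^^^^^^^^^^^^^
  File "ba.py", line 5, in projc
    K,d,Rw,o=cp(n); Rw=cv2.Rodrigues(np.array(dc[3:]))[0]@Rw; o=o+dc[:3]
             ~~^^^
  File "h.py", line 8, in cp
    c=cams.camera_info(n); K=np.array([[c['fx'],0,c['cx']],[0,c['fy'],c['cy']],[0,0,1.]])
ValueError: time passes only in moves, steps and waits
```

```bash
sed -i 's/^def cp(n):/from functools import lru_cache\n@lru_cache(None)\ndef cp(n):/' h.py; python3 ba.py|tail -n +7; python3 -c "
from h import *
print(ctrl.sense()['time_s'])"
```

```text
[ 5.471119e+02  5.748990e+01 -1.650000e-02  4.733703e+02  4.112254e+02
 -6.600000e-02 -2.931000e-01 -3.000000e-03  3.390000e-01 -0.000000e+00
  6.000000e-04 -3.000000e-04  2.931000e-01  3.000000e-03  8.384000e-01
 -2.100000e-03 -9.000000e-04  1.000000e-03]
[-0.65 -0.21 -0.79  0.31  0.65  0.45 -0.26  0.39  0.89 -0.31  0.21 -0.45
  0.22 -0.64  0.18  0.03 -0.46  0.57 -0.15 -0.    0.17 -0.01  0.19 -0.1
 -0.58 -0.58  0.29 -0.5   0.15 -0.22 -0.13 -2.15 -0.2   0.82 -0.12  0.73
 -0.23 -0.33 -0.01 -0.25  0.28  0.17 -0.35  0.04 -0.14  0.07  0.42  0.48
  0.34  0.19  0.15  0.    0.42 -0.7  -0.29  0.33]
[3.0222 3.4345 0.0088 2.562  2.9077 0.0164]
top (541, 222) [494.1 -24.4]
top (528, 166) [525.8 -29.3]
side (436, 53) [494.7 -29.6]
wheel [[523.71379764 -27.13595105   0.        ]]
1.1
```

Call:
play_rows --steps '[[[0,0,0],[0,0,0.179]],[[0,0,0],[0,0,0.179]],[[0,0,0],[0,0,0.179]],[[-0.0466,-0.0287,0.004],[0,0,0]],[[-0.0466,-0.0287,0.004],[0,0,0]],[[-0.0466,-0.0287,0.004],[0,0,0]],[[-0.0466,-0.0287,0.004],[0,0,0]],[[-0.0466,-0.0287,0.004],[0,0,0]],[[-0.0466,-0.0287,0.004],[0,0,0]],[[-0.0466,-0.0287,0.004],[0,0,0]],[[-0.0466,-0.0287,0.004],[0,0,0]],[[-0.0466,-0.0287,0.004],[0,0,0]],[[-0.0466,-0.0287,0.004],[0,0,0]],[[-0.0466,-0.0287,0.004],[0,0,0]],[[-0.0466,-0.0287,0.004],[0,0,0]],[[-0.0466,-0.0287,0.004],[0,0,0]],[[0,0,0],[0,0,0]]]' --grip 0.5

```text
time_s: 2.8
eef_pos: [495.9, -21.7, 191.8]
ee_rot: [-0.0, 0.708, -0.706, -0.0]
force: [-0.2, -0.2, 0.5]
grip_width: 0.5
```

```bash
python3 - <<'E'
from ov import *
print(ctrl.sense()['eef_pos'])
for n,off,w,h,k in [('top',(330,160),110,90,5),('side',(260,90),110,120,5)]:
    save(n,f'{n}1.png'); im=crop(n,f'pics/{n}1.png',off,w,h,k)
    P=ctrl.sense()['eef_pos']
    q=(proj(n,[P])[0]+.5-np.array(off))*k
    cv2.drawMarker(im,tuple(int(a) for a in q),(0,0,255),0,20,1)
    cv2.imwrite(f'pics/{n}1c.png',im)
E
```

```text
[495.88172051 -21.72932168 191.84088456]
```

View pics/side1c.png

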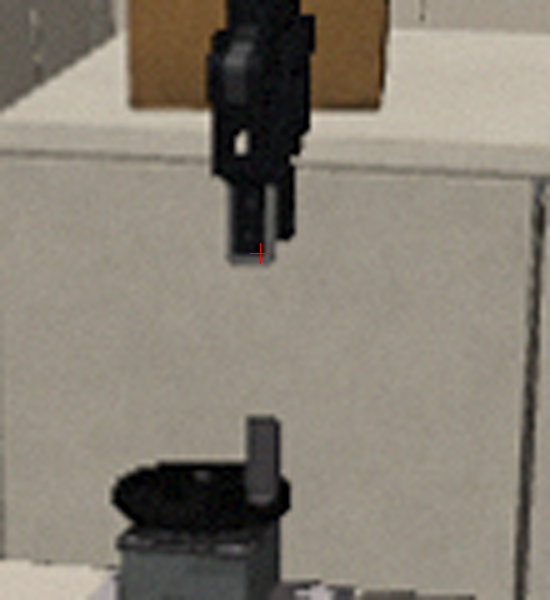

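View pics/top1c.png

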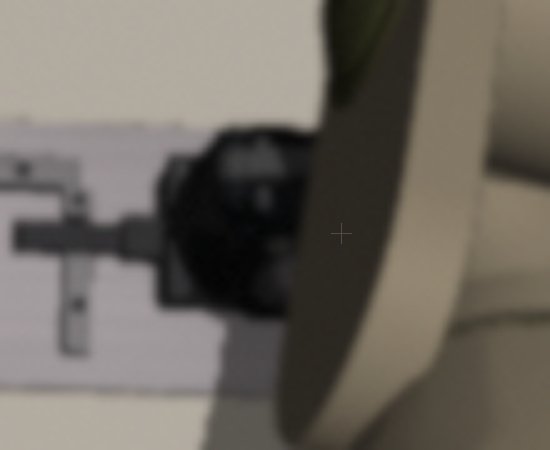

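```bash
python3 - <<'E'
from ov import *
for P in ([495.9,-21.7,113],[494.3,-26,113],[494.3,-26,75]): print(((proj('side',[P])[0]+.5-np.array((260,90)))*5).round(1))
E
```

```text
[254.3 416.5]
[259.4 414. ]
[258.4 488.8]
```

Call:
play_rows --steps '[[[0.005,0.0032,0.024],[0,0,0]],[[0,0,0.024],[0,0,0]],[[0,0,0.024],[0,0,0]],[[0,0,0.024],[0,0,0]],[[0,0,0.024],[0,0,0]],[[0,0,0.024],[0,0,0]],[[0,0,0],[0,0,0]]]'

```text
time_s: 3.6
eef_pos: [490.8, -29.8, 82.8]
ee_rot: [-0.001, -0.706, 0.708, 0.002]
force: [-0.5, 0.0, 0.1]
grip_width: 0.501
```

Call:
play_rows --steps '[[[0,0,0],[0,0,0]],[[0,0,0],[0,0,0]],[[0,0,0],[0,0,0]],[[0,0,0],[0,0,0]],[[0,0,0],[0,0,0]]]' --grip 1.0 --squeeze 35

```text
time_s: 4.1
eef_pos: [492.6, -26.9, 85.7]
ee_rot: [0.002, -0.707, 0.708, 0.001]
force: [0.7, 14.8, 5.4]
grip_width: 0.197
```

```bash
python3 - <<'E'
import numpy as np
a0=np.deg2rad(180)
for d in range(0,360,10):
    a=a0-np.deg2rad(d);b=a-np.deg2rad(10)
    dx=30*(np.cos(b)-np.cos(a));dy=30*(np.sin(b)-np.sin(a))
    print(d,'[%.4f,%.4f]'%(-dy/750,-dx/750))
E
```

```text
0 [-0.0069,-0.0006]
10 [-0.0067,-0.0018]
20 [-0.0063,-0.0029]
30 [-0.0057,-0.0040]
40 [-0.0049,-0.0049]
50 [-0.0040,-0.0057]
60 [-0.0029,-0.0063]
70 [-0.0018,-0.0067]
80 [-0.0006,-0.0069]
90 [0.0006,-0.0069]
100 [0.0018,-0.0067]
110 [0.0029,-0.0063]
120 [0.0040,-0.0057]
130 [0.0049,-0.0049]
140 [0.0057,-0.0040]
150 [0.0063,-0.0029]
160 [0.0067,-0.0018]
170 [0.0069,-0.0006]
180 [0.0069,0.0006]
190 [0.0067,0.0018]
200 [0.0063,0.0029]
210 [0.0057,0.0040]
220 [0.0049,0.0049]
230 [0.0040,0.0057]
240 [0.0029,0.0063]
250 [0.0018,0.0067]
260 [0.0006,0.0069]
270 [-0.0006,0.0069]
280 [-0.0018,0.0067]
290 [-0.0029,0.0063]
300 [-0.0040,0.0057]
310 [-0.0049,0.0049]
320 [-0.0057,0.0040]
330 [-0.0063,0.0029]
340 [-0.0067,0.0018]
350 [-0.0069,0.0006]
```

Call:
play_rows --steps '[[[-0.0069,-0.0006,0],[0,0,0]],[[-0.0067,-0.0018,0],[0,0,0]],[[-0.0063,-0.0029,0],[0,0,0]],[[-0.0057,-0.004,0],[0,0,0]],[[0,0,0],[0,0,0]]]'

```text
time_s: 4.6
eef_pos: [498.9, -9.0, 85.7]
ee_rot: [-0.0, -0.707, 0.707, 0.0]
force: [-7.4, 5.3, 10.4]
grip_width: 0.193
```

Call:
play_rows --steps '[[[-0.0049,-0.0049,0],[0,0,0]],[[-0.004,-0.0057,0],[0,0,0]],[[-0.0029,-0.0063,0],[0,0,0]],[[-0.0018,-0.0067,0],[0,0,0]],[[-0.0006,-0.0069,0],[0,0,0]],[[0,0,0],[0,0,0]]]'

```text
time_s: 5.2
eef_pos: [522.9, 2.6, 85.8]
ee_rot: [0.002, -0.707, 0.708, 0.0]
force: [0.8, 13.3, 6.7]
grip_width: 0.196
```

Call:
play_rows --steps '[[[-0.0007,-0.0069,0],[0,0,0]],[[0.0018,-0.0067,0],[0,0,0]],[[0.0029,-0.0063,0],[0,0,0]],[[0.004,-0.0057,0],[0,0,0]],[[0.0049,-0.0049,0],[0,0,0]],[[0,0,0],[0,0,0]]]'

```text
time_s: 5.8
eef_pos: [546.5, -9.1, 85.7]
ee_rot: [0.001, -0.707, 0.708, -0.002]
force: [4.2, 2.2, 4.9]
grip_width: 0.197
```

Call:
play_rows --steps '[[[0.0057,-0.004,0],[0,0,0]],[[0.0063,-0.0029,0],[0,0,0]],[[0.0067,-0.0018,0],[0,0,0]],[[0.0069,-0.0006,0],[0,0,0]],[[0,0,0],[0,0,0]]]'

```text
time_s: 6.3
eef_pos: [552.6, -28.8, 85.7]
ee_rot: [0.0, -0.707, 0.708, -0.001]
force: [-1.2, -1.8, 7.8]
grip_width: 0.197
```

Forces are low, so I'll keep going around.

Call:
play_rows --steps '[[[0.0069,0.0006,0],[0,0,0]],[[0.0067,0.0018,0],[0,0,0]],[[0.0063,0.0029,0],[0,0,0]],[[0.0057,0.004,0],[0,0,0]],[[0.0049,0.0049,0],[0,0,0]],[[0.004,0.0057,0],[0,0,0]],[[0.0029,0.0063,0],[0,0,0]],[[0.0018,0.0067,0],[0,0,0]],[[0.0006,0.0069,0],[0,0,0]],[[0,0,0],[0,0,0]]]'

```text
time_s: 7.3
eef_pos: [522.2, -57.3, 85.6]
ee_rot: [0.001, -0.707, 0.708, -0.0]
force: [-1.5, 6.8, 8.7]
grip_width: 0.191
```

Call:
play_rows --steps '[[[-0.0012,0.0069,0],[0,0,0]],[[-0.0018,0.0067,0],[0,0,0]],[[-0.0029,0.0063,0],[0,0,0]],[[-0.004,0.0057,0],[0,0,0]],[[-0.0049,0.0049,0],[0,0,0]],[[-0.0057,0.004,0],[0,0,0]],[[-0.0063,0.0029,0],[0,0,0]],[[-0.0067,0.0018,0],[0,0,0]],[[-0.0069,0.0006,0],[0,0,0]],[[0,0,0],[0,0,0]]]'

```text
time_s: 8.3
eef_pos: [492.6, -27.7, 85.6]
ee_rot: [0.0, -0.707, 0.707, -0.001]
force: [-2.1, -0.2, 10.3]
grip_width: 0.192
```

Call:
play_rows --steps '[[[-0.0069,-0.0006,0],[0,0,0]],[[-0.0067,-0.0018,0],[0,0,0]],[[0,0,0],[0,0,0]]]'

```text
time_s: 8.6
eef_pos: [494.3, -17.3, 85.6]
ee_rot: [-0.0, -0.707, 0.707, -0.001]
force: [-3.2, 2.3, 12.2]
grip_width: 0.202
```

Call:
play_rows --steps '[[[-0.0063,-0.0029,0],[0,0,0]],[[0,0,0],[0,0,0]]]'

```text
time_s: 8.8
eef_pos: [496.4, -12.6, 85.6]
ee_rot: [-0.0, -0.707, 0.707, -0.001]
force: [-3.7, 2.3, 11.8]
grip_width: 0.199
```

Call:
play_rows --steps '[[[-0.0057,-0.004,0],[0,0,0]],[[0,0,0],[0,0,0]]]'

```text
time_s: 9.0
eef_pos: [499.4, -8.2, 85.6]
ee_rot: [0.0, -0.707, 0.707, -0.0]
force: [-3.1, 3.2, 13.0]
grip_width: 0.197
```

Call:
play_rows --steps '[[[-0.0025,-0.0024,0],[0,0,0]],[[0,0,0],[0,0,0]]]'

```text
time_s: 9.2
eef_pos: [501.1, -6.3, 85.6]
ee_rot: [0.0, -0.707, 0.707, -0.0]
force: [-4.2, 2.5, 11.8]
grip_width: 0.201
```

Call:
play_rows --steps '[[[-0.0023,-0.0026,0],[0,0,0]],[[0,0,0],[0,0,0]]]'

```text
time_s: 9.4
eef_pos: [503.0, -4.5, 85.6]
ee_rot: [0.0, -0.707, 0.707, -0.0]
force: [-4.4, 3.8, 11.3]
grip_width: 0.2
```

Call:
play_rows --steps '[[[-0.0021,-0.0028,0],[0,0,0]],[[0,0,0],[0,0,0]]]'

```text
time_s: 9.6
eef_pos: [505.0, -2.9, 85.6]
ee_rot: [-0.0, -0.707, 0.707, -0.0]
force: [-4.6, 4.3, 12.9]
grip_width: 0.195
```

Call:
play_rows --steps '[[[-0.0019,-0.0029,0],[0,0,0]],[[0,0,0],[0,0,0]]]'

```text
time_s: 9.8
eef_pos: [505.2, -2.6, 85.4]
ee_rot: [0.003, 0.707, -0.707, -0.001]
force: [-17.2, -6.3, 19.3]
grip_width: 0.196
```

Call:
play_rows --steps '[[[0,0,0],[0,0,0]],[[0,0,0],[0,0,0]],[[0,0,0],[0,0,0]],[[0,0,-0.03],[0,0,0]],[[0,0,-0.04],[0,0,0]],[[0,0,-0.04],[0,0,0]],[[0,0,-0.04],[0,0,-0.174]],[[0,0,0],[0,0,-0.174]],[[0,0,0],[0,0,-0.174]],[[0,0,0],[0,0,-0.174]],[[0,0,0],[0,0,-0.174]],[[0,0,0],[0,0,-0.174]],[[0,0,0],[0,0,-0.174]],[[0,0,0],[0,0,-0.174]],[[0,0,0],[0,0,-0.174]],[[0,0,0],[0,0,-0.174]],[[0,0,0],[0,0,-0.174]],[[0,0,0],[0,0,0]]]' --grip 0.4

```text
time_s: 11.6
eef_pos: [507.3, -1.6, 196.6]
ee_rot: [-0.0, 0.999, -0.034, -0.0]
force: [0.5, 0.5, 0.2]
grip_width: 0.602
```

```bash
python3 - <<'E'
from ov import *
s=ctrl.sense();print(s['eef_pos'],s['ee_rot'],s['joints'])
for n,off,w,h,k in [('top',(280,170),135,80,5),('side',(240,165),110,95,6)]:
    save(n,f'{n}2.png'); cv2.imwrite(f'pics/{n}2c.png',crop(n,f'pics/{n}2.png',off,w,h,k))
E
```

```text
[507.28422308  -1.64337596 196.62885596] [-9.48218290e-06  9.99434305e-01 -3.36310492e-02 -1.49431564e-04] [-2.34534487e-01  3.04382879e-01  1.60300842e+00 -4.34909720e-05
  1.23449800e+00 -1.67245344e-01]
```

View pics/side2c.png

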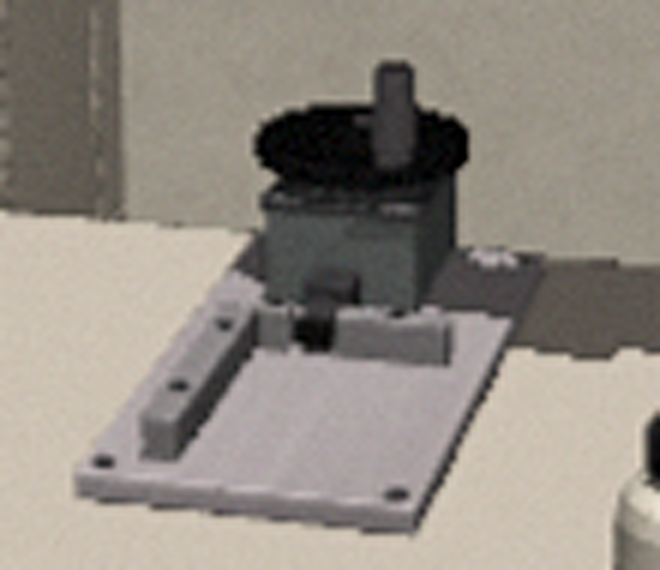

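View pics/top2c.png

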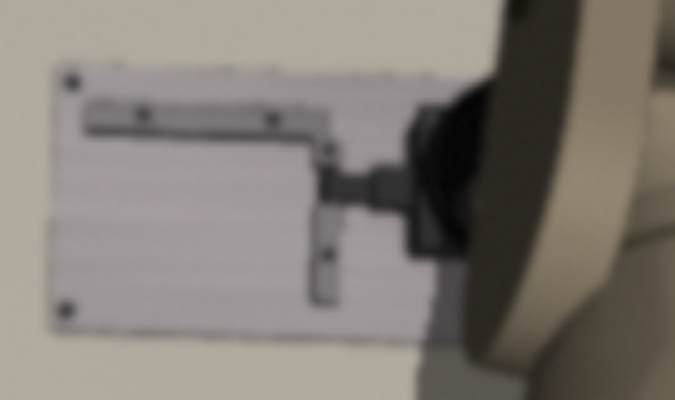

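```bash
python3 - <<'E'
from ov import *
print(ray('top',(184,225.3),55), ray('top',np.array([(178+369+168+360)/4,(160+176+232+247)/4])/8+np.array([150,200])-.5,55))
print(ray('side',np.array([(88+268+365+200)/4,(260+290+128+103)/4])/7+np.array([240,260])-.5,55))
E
```

```text
[473.73137481 411.05793684  55.        ] [474.44038596 413.13423934  55.        ]
[470.58043098 417.71015496  55.        ]
```

Call:
play_rows --steps '[[[-0.0075,-0.0496,0],[0,0,0]],[[-0.0075,-0.0496,0],[0,0,0]],[[-0.0075,-0.0496,0],[0,0,0]],[[-0.0075,-0.0496,0],[0,0,0]],[[-0.0075,-0.0496,0],[0,0,0]],[[-0.0075,-0.0496,0],[0,0,0]],[[-0.0075,-0.0496,0],[0,0,0]],[[-0.0075,-0.0496,0],[0,0,0]],[[-0.0075,-0.0496,0],[0,0,0]],[[-0.0075,-0.0496,0],[0,0,0]],[[-0.0075,-0.0496,0],[0,0,0]],[[0,0,0.04],[0,0,0]],[[0,0,0.04],[0,0,0]],[[0,0,0],[0,0,0]]]' --grip 0

```text
time_s: 13.1
eef_pos: [471.8, 410.0, 132.7]
ee_rot: [0.002, 0.999, -0.035, -0.003]
force: [-0.4, 0.8, 0.2]
grip_width: 1.0
```

```bash
python3 - <<'E'
from ov import *
P=ctrl.sense()['eef_pos'];print(P)
for n,off,w,h,k in [('side',(220,190),110,140,5)]:
    save(n,f'{n}3.png'); im=crop(n,f'pics/{n}3.png',off,w,h,k)
    for z in (P[2],55):
        q=(proj(n,[P[0],P[1],z])[0]+.5-np.array(off))*k
        cv2.drawMarker(im,tuple(int(a) for a in q),(0,0,255),0,20,1)
    cv2.imwrite(f'pics/{n}3c.png',im)
save('top','top3.png')
E
```

```text
[471.79869999 409.99558772 132.70361697]
```

View pics/side3c.png

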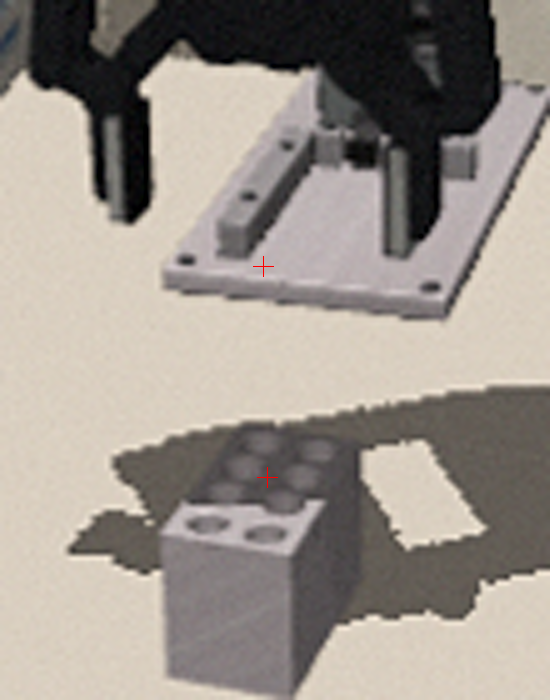

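View pics/top3.png

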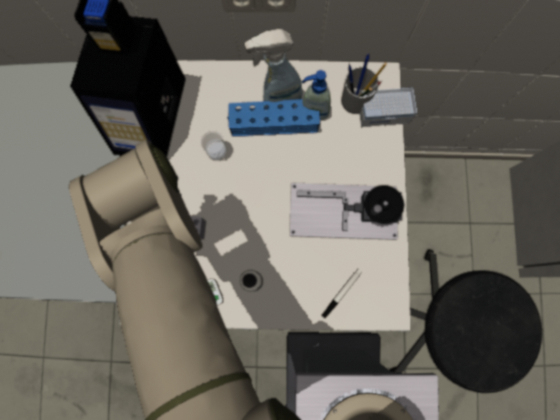

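Call:
play_rows --steps '[[[0.002,-0.002,0.0246],[0,0,0]],[[0,0,0.0246],[0,0,0]],[[0,0,0.0246],[0,0,0]],[[0,0,0.0246],[0,0,0]],[[0,0,0.0246],[0,0,0]],[[0,0,0.0246],[0,0,0]],[[0,0,0],[0,0,0]]]'

```text
time_s: 13.9
eef_pos: [475.2, 411.9, 25.9]
ee_rot: [0.0, 0.999, -0.035, -0.0]
force: [0.1, -0.5, 1.1]
grip_width: 0.999
```

Call:
play_rows --steps '[[[0,0,0],[0,0,0]],[[0,0,0],[0,0,0]],[[0,0,0],[0,0,0]],[[0,0,0],[0,0,0]],[[0,0,0],[0,0,0]],[[0,0,0],[0,0,0]]]' --grip 1.0 --squeeze 70

```text
time_s: 14.5
eef_pos: [475.6, 412.7, 27.9]
ee_rot: [-0.001, 0.999, -0.034, 0.001]
force: [-1.9, -0.1, 8.4]
grip_width: 0.509
```

```bash
python3 - <<'E'
from ov import *
s=ctrl.sense();P=s['eef_pos'];print(P,s['force'])
for n,off,w,h,k in [('side',(220,240),110,100,6)]:
    save(n,f'{n}4.png'); im=crop(n,f'pics/{n}4.png',off,w,h,k)
    cv2.imwrite(f'pics/{n}4c.png',im)
E
```

```text
[475.63254316 412.70796586  27.8685179 ] [-1.91560707 -0.12969587  8.38424889]
```

View pics/side4c.png

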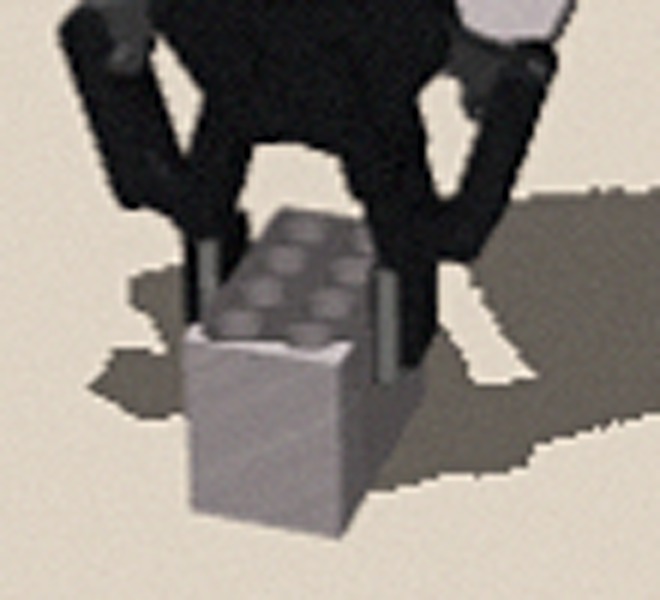

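Call:
play_rows --steps '[[[0,0,-0.03],[0,0,0]],[[0,0,-0.05],[0,0,0]],[[0,0,0],[0,0,-0.064]],[[0.0065,0.0205,0],[0,0,0]],[[0.0065,0.0405,0],[0,0,0]],[[0.0065,0.0405,0],[0,0,0]],[[0.0065,0.0405,0],[0,0,0]],[[0.0065,0.0405,0],[0,0,0]],[[0.0065,0.0405,0],[0,0,0]],[[0.0065,0.0405,0],[0,0,0]],[[0.0065,0.0405,0],[0,0,0]],[[0.0065,0.0405,0],[0,0,0]],[[0.0065,0.0405,0],[0,0,0]],[[0,0.02,0],[0,0,0]],[[0,0,0],[0,0,0]],[[0,0,0],[0,0,0]]]'

```text
time_s: 16.15
eef_pos: [518.0, 107.9, 85.8]
ee_rot: [-0.0, 1.0, -0.009, -0.0]
force: [0.4, 0.9, -3.7]
grip_width: 0.504
```

```bash
python3 - <<'E'
from ov import *
s=ctrl.sense();P=s['eef_pos'];print(P,s['ee_rot'],s['force'])
for n,off,w,h,k in [('side',(230,150),110,105,5),('top',(280,150),120,110,5)]:
    save(n,f'{n}5.png'); im=crop(n,f'pics/{n}5.png',off,w,h,k)
    cv2.imwrite(f'pics/{n}5c.png',im)
E
```

```text
[517.97495991 107.87625434  85.84809266] [-1.56745860e-04  9.99955058e-01 -9.47005070e-03 -4.19314967e-04] [ 0.4339908   0.89906842 -3.69814853]
```

View pics/side5c.png

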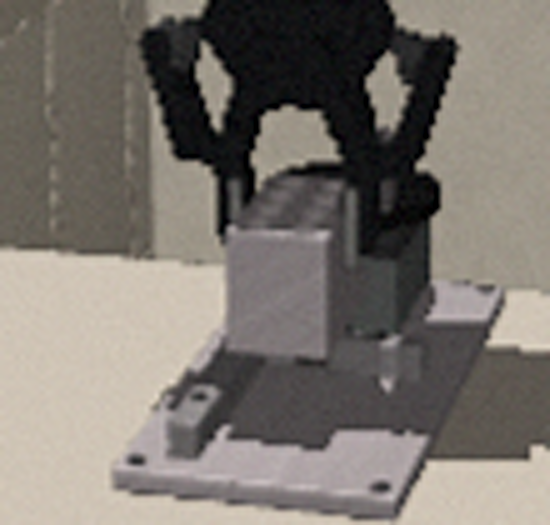

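View pics/top5c.png

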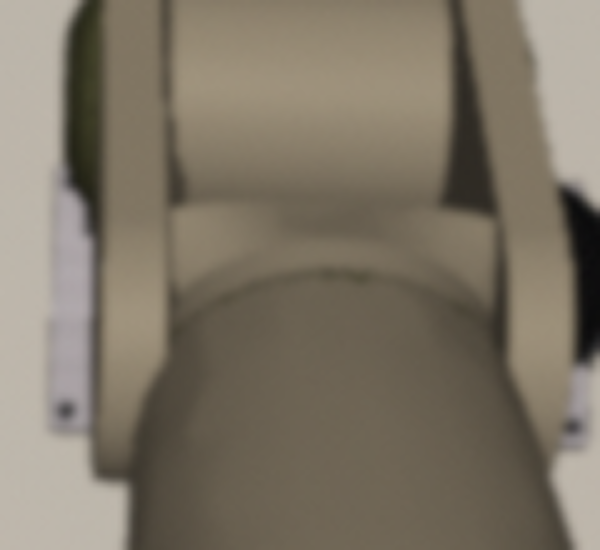

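Call:
play_rows --steps '[[[-0.0055,-0.004,0.0185],[0,0,0]],[[0,0,0.0185],[0,0,0]],[[0,0,0.0185],[0,0,0]],[[0,0,0],[0,0,0]],[[0,0,0],[0,0,0]]]'

```text
time_s: 16.75
eef_pos: [514.4, 111.3, 44.7]
ee_rot: [-0.0, 1.0, -0.009, 0.0]
force: [0.5, 0.2, -4.1]
grip_width: 0.5
```

```bash
python3 - <<'E'
from ov import *
s=ctrl.sense();P=s['eef_pos'];print(P,s['ee_rot'],s['force'])
for n,off,w,h,k in [('side',(230,160),100,95,6)]:
    save(n,f'{n}6.png'); im=crop(n,f'pics/{n}6.png',off,w,h,k)
    cv2.imwrite(f'pics/{n}6c.png',im)
E
```

```text
[514.36652633 111.30714295  44.74044197] [-3.26388331e-05  9.99962459e-01 -8.66487489e-03  1.01278425e-05] [ 0.51507201  0.24146057 -4.05939548]
```

View pics/side6c.png

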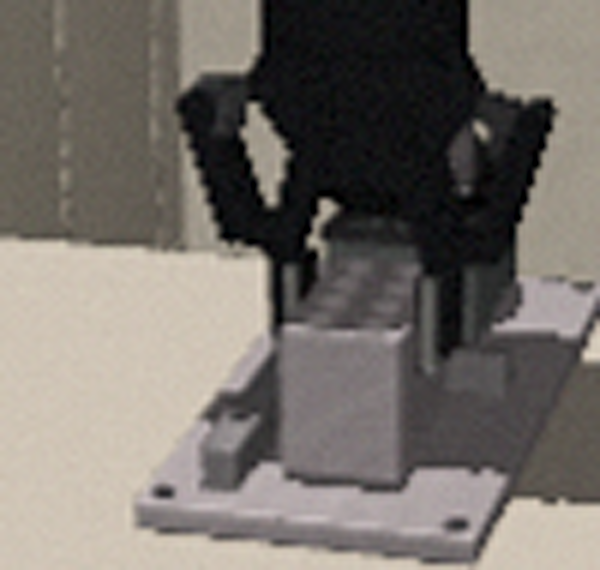

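Call:
play_rows --steps '[[[0,0,0.003],[0,0,0]],[[0,0,0.002],[0,0,0]],[[0,0,0],[0,0,0]]]'

```text
time_s: 17.1
eef_pos: [514.3, 110.7, 40.7]
ee_rot: [-0.0, 1.0, -0.009, -0.0]
force: [0.3, -0.1, -4.4]
grip_width: 0.502
```

Call:
play_rows --steps '[[[0,0,0.0015],[0,0,0]],[[0,0,0],[0,0,0]]]'

```text
time_s: 17.3
eef_pos: [514.6, 110.6, 39.9]
ee_rot: [0.0, 1.0, -0.009, 0.0]
force: [-0.8, 0.5, -1.0]
grip_width: 0.506
```

Call:
play_rows --steps '[[[0,0,0.0012],[0,0,0]],[[0,0,0],[0,0,0]]]'

```text
time_s: 17.5
eef_pos: [514.7, 110.7, 39.8]
ee_rot: [0.0, 1.0, -0.009, 0.0]
force: [-3.0, -0.9, 9.3]
grip_width: 0.507
```

Call:
play_rows --steps '[[[0.0053,0,0],[0,0,0]],[[0.0053,0,0],[0,0,0]],[[0,0,0],[0,0,0]]]'

```text
time_s: 17.8
eef_pos: [523.3, 110.6, 39.8]
ee_rot: [-0.0, 1.0, -0.009, 0.001]
force: [-0.7, 0.3, 6.6]
grip_width: 0.503
```

Call:
play_rows --steps '[[[0.002,0,0],[0,0,0]],[[0,0,0],[0,0,0]]]'

```text
time_s: 18.0
eef_pos: [524.4, 110.6, 39.9]
ee_rot: [-0.0, 1.0, -0.009, 0.001]
force: [-3.4, 0.0, 7.3]
grip_width: 0.502
```

Call:
play_rows --steps '[[[0.002,0,0],[0,0,0]],[[0,0,0],[0,0,0]]]'

```text
time_s: 18.2
eef_pos: [525.8, 110.6, 39.8]
ee_rot: [-0.0, 1.0, -0.009, 0.001]
force: [-3.0, 0.5, 7.2]
grip_width: 0.502
```

Call:
play_rows --steps '[[[0.002,0,0],[0,0,0]],[[0,0,0],[0,0,0]]]'

```text
time_s: 18.4
eef_pos: [526.7, 110.6, 39.8]
ee_rot: [-0.0, 1.0, -0.009, -0.0]
force: [-6.5, -0.2, 9.3]
grip_width: 0.497
```

Call:
play_rows --steps '[[[0.0015,0,0],[0,0,0]],[[0,0,0],[0,0,0]]]'

```text
time_s: 18.6
eef_pos: [526.8, 110.6, 39.9]
ee_rot: [-0.0, 1.0, -0.009, -0.001]
force: [-12.9, -0.4, 15.4]
grip_width: 0.497
```

Call:
play_rows --steps '[[[0,0.0053,0],[0,0,0]],[[0,0.0053,0],[0,0,0]],[[0,0,0],[0,0,0]]]'

```text
time_s: 18.9
eef_pos: [526.6, 103.5, 39.9]
ee_rot: [-0.001, 1.0, -0.009, -0.001]
force: [-11.1, 6.1, 14.4]
grip_width: 0.503
```

Call:
play_rows --steps '[[[0,0.004,0],[0,0,0]],[[0,0,0],[0,0,0]]]'

```text
time_s: 19.1
eef_pos: [526.6, 100.7, 39.9]
ee_rot: [-0.001, 1.0, -0.009, -0.001]
force: [-11.4, 6.0, 14.3]
grip_width: 0.498
```

Call:
play_rows --steps '[[[0,0.002,0],[0,0,0]],[[0,0,0],[0,0,0]]]'

```text
time_s: 19.3
eef_pos: [526.5, 99.4, 39.9]
ee_rot: [-0.001, 1.0, -0.009, -0.001]
force: [-10.5, 8.6, 15.2]
grip_width: 0.503
```

Call:
play_rows --steps '[[[0,0.002,0],[0,0,0]],[[0,0,0],[0,0,0]]]'

```text
time_s: 19.5
eef_pos: [526.5, 98.0, 39.9]
ee_rot: [-0.001, 1.0, -0.009, -0.001]
force: [-11.8, 8.4, 14.6]
grip_width: 0.498
```

Call:
play_rows --steps '[[[0,0.002,0],[0,0,0]],[[0,0,0],[0,0,0]]]'

```text
time_s: 19.7
eef_pos: [526.5, 96.5, 39.8]
ee_rot: [-0.001, 1.0, -0.009, -0.001]
force: [-11.5, 9.7, 15.3]
grip_width: 0.503
```

Call:
play_rows --steps '[[[0,0.0015,0],[0,0,0]],[[0,0,0],[0,0,0]]]'

```text
time_s: 19.9
eef_pos: [526.4, 95.4, 39.9]
ee_rot: [-0.001, 1.0, -0.009, -0.001]
force: [-11.4, 9.5, 14.4]
grip_width: 0.503
```

Call:
play_rows --steps '[[[0,0.0015,0],[0,0,0]],[[0,0,0],[0,0,0]]]'

```text
time_s: 20.1
eef_pos: [526.5, 94.5, 39.9]
ee_rot: [-0.001, 1.0, -0.009, -0.001]
force: [-10.8, 10.3, 13.6]
grip_width: 0.502
```

Call:
play_rows --steps '[[[0,0.0015,0],[0,0,0]],[[0,0,0],[0,0,0]]]'

```text
time_s: 20.3
eef_pos: [526.4, 94.4, 39.9]
ee_rot: [-0.002, 1.0, -0.009, -0.001]
force: [-10.2, 16.9, 14.9]
grip_width: 0.499
```

```bash
python3 - <<'E'
from ov import *
s=ctrl.sense();P=s['eef_pos'];print(P,s['ee_rot'],s['force'],s['wrist_torque'])
for n,off,w,h,k in [('side',(230,160),100,95,6)]:
    save(n,f'{n}7.png'); im=crop(n,f'pics/{n}7.png',off,w,h,k)
    cv2.imwrite(f'pics/{n}7c.png',im)
E
```

```text
[526.44732657  94.42637726  39.92780929] [-0.00223019  0.99995328 -0.00935093 -0.00100867] [-10.17694472  16.86433581  14.87888413] [ 2.73658789  1.71754959 -0.18197749]
```

View pics/side7c.png

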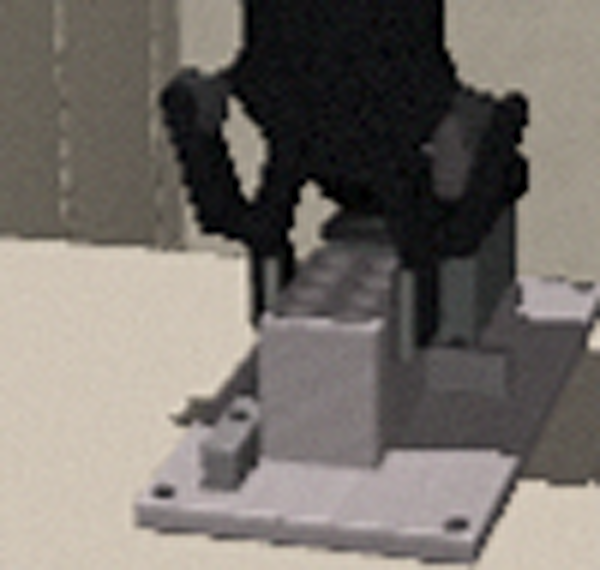

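Call:
play_rows --steps '[[[0.0015,0,0.0003],[0,0,0]],[[0.0015,0.0013,0.0003],[0,0,0]],[[0,0.0013,0],[0,0,0]],[[0,0,0],[0,0,0]],[[0,0,0],[0,0,0]]]'

```text
time_s: 20.85
eef_pos: [526.6, 94.4, 39.9]
ee_rot: [-0.004, 1.0, -0.009, -0.003]
force: [-22.7, 28.2, 30.3]
grip_width: 0.503
```

```bash
python3 - <<'E'
from ov import *
for i in range(1):
    s=ctrl.sense();q=s['ee_rot'];Rm=q2R(q);print(s['eef_pos'],s['force'],s['wrist_torque'],Rm.round(4).tolist(),np.arctan2(Rm[1,0],Rm[0,0]))
E
```

```text
[526.57145041  94.36458014  39.93282895] [-22.68650809  28.16465368  30.32870755] [ 4.36384045  3.68814064 -0.20062966] [[0.9998, -0.0184, -0.0069], [-0.0183, -0.9998, 0.0071], [-0.007, -0.007, -1.0]] -0.018340346561629438
```

Call:
play_rows --steps '[[[0,0,-0.0005],[-0.009,0.009,0]],[[0,0,0],[0,0,0]],[[0,0,0],[0,0,0]]]'

```text
time_s: 21.15
eef_pos: [526.5, 94.3, 39.8]
ee_rot: [0.0, 1.0, -0.009, -0.0]
force: [-20.9, 28.4, 24.9]
grip_width: 0.502
```

```bash
cat > st.py <<'E'
from ov import *
s=ctrl.sense();q=s['ee_rot'];Rm=q2R(q);print(s['time_s'],s['eef_pos'],s['force'],s['wrist_torque'],Rm[:,2].round(4).tolist(),np.arctan2(Rm[1,0],Rm[0,0]))
E
python3 st.py
```

```text
21.15 [526.47358173  94.31191433  39.83597183] [-20.90333179  28.36334287  24.86552011] [ 4.57324797  3.52831062 -0.19003789] [-0.0003, -0.0, -1.0] -0.018748159679422952
```

```bash
python3 - <<'E'
from ov import *
n='side';off=(230,160);k=6
save(n,'side8.png'); im=crop(n,'pics/side8.png',off,100,95,k)
cv2.imwrite('pics/side8c.png',im)
save('top','top8.png')
for m in ('side','top'):
  for t in ['beaker','white_bottle','timer']:
    r=cams.tip_of(m,t); print(m,t,[(np.round(a['pixel'],1).tolist(),round(a['p'],2)) for a in r[:1]])
E
python3 st.py
```

```text
side beaker [([184.6, 284.7], 0.56)]
side white_bottle [([353.9, 277.5], 0.56)]
side timer [([368.6, 308.6], 0.71)]
top beaker [([217.8, 153.7], 0.86)]
top white_bottle [([251.9, 280.1], 0.55)]
top timer [([209.9, 294.6], 0.89)]
21.55 [526.47078744  94.33608786  39.83805291] [-21.09324732  28.24337449  25.87197019] [ 4.62162225  3.56820087 -0.19443432] [-0.0004, 0.0, -1.0] -0.018761179528910873
```

View pics/side8c.png

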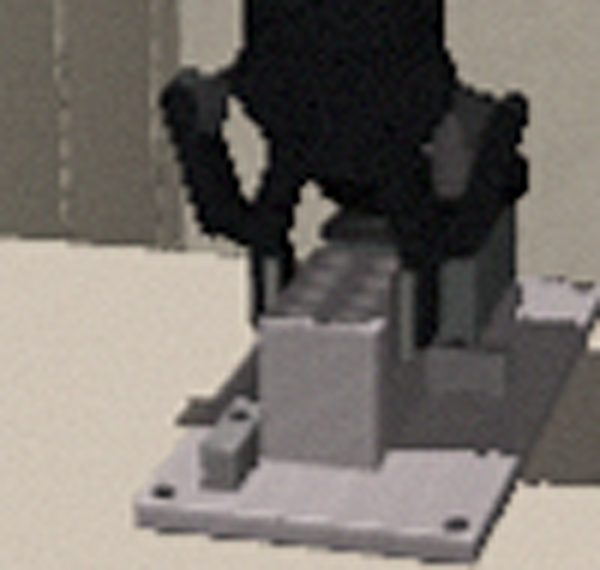

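View pics/side8.png

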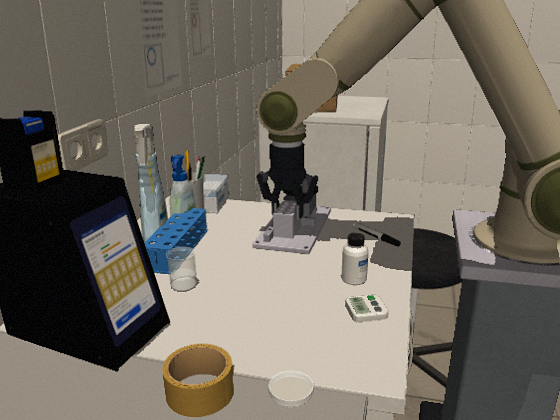

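```bash
python3 - <<'E'
from ba import *
v=np.load('v.npy');dc=v[12:18]
# refer to visible plate/stop features
for m in [(-44,76,12),(-44,76,67),(0,76,67),(0,106,30),(-91,120,12),(35,120,12)]:
    print(m,((projc('side',T(v[:2],v[2],m),dc)[0]+.5-np.array((230,160)))*6).round(0))
E
```

```text
['top'] [ 5.481609e+02  5.743610e+01 -1.840000e-02]
[[-1.2, -0.9], [-1.8, 0.2], [1.4, 1.1], [-0.4, 0.4], [2.0, -0.9]]
['side'] [ 5.433943e+02  6.688900e+01 -1.090000e-02]
[[-1.3, 0.0], [1.7, 0.1], [0.2, -0.6], [-0.1, -3.3], [-0.0, 1.9], [-0.5, 1.8]]
['top', 'side'] [ 5.464924e+02  5.875000e+01 -1.550000e-02]
[[-2.6, 0.9], [-2.8, 2.1], [0.5, 2.3], [-1.7, 2.3], [0.9, 0.7], [-2.2, -3.6], [-0.3, -3.5], [-0.8, -3.0], [-1.3, -6.8], [-1.4, -0.9], [-1.3, -1.1]]
(-44, 76, 12) [379. 479.]
(-44, 76, 67) [379. 340.]
(0, 76, 67) [261. 329.]
(0, 106, 30) [239. 455.]
(-91, 120, 12) [479. 545.]
(35, 120, 12) [136. 507.]
```

```bash
python3 - <<'E'
from h import *
print(ctrl.finish_job()); s=ctrl.sense(); print(s['time_s'],s['force'],s['eef_pos'],s['grip_width'])
E
```

```text
the job is handed in; nothing more can be done
None
the job is handed in; nothing more can be done
```

I turned the handwheel to its end and pushed the tube block home into the corner. I handed the job in at about 21.6 s, still gripping the block and pressing it against both stops.

- **Handwheel:** I gripped the handle and turned it clockwise through one full turn plus about 54°. It then stopped moving and the resistance jumped to about 18 N. The pictures afterwards show the ejector back in its gap.
- **Block:** I gripped it across its 44 mm width with the fingertips about 27 mm above its underside. I lowered it onto the plate clear of the stops and slid it against the back stop, then the end stop. I corrected a slight tool tilt so it stands upright.
- **Last force readings:** The stops push back with about 21 N on the back stop side and 28 N on the end stop side. Part of the end stop figure, about 8–10 N, is sliding friction. The block is pressed onto the plate with about 26 N. The readings were the same 0.4 s apart, and the tool tilt is under 0.001 rad. The wrist torque about the vertical axis is only −0.2 N m, which fits both faces lying flat.
- **Bystanders:** The beaker, bottle and timer look unmoved in the last picture. The networks' positions for them shifted by up to 5 pixels, which I take as their normal scatter.

**Disagreements:** The two cameras disagreed on the stage position by about 5 mm in x and 9 mm in y, so I judged the final seating by contact. Measured y ended 1.6 mm past the camera estimate. The block's corners also showed about 2–3 pixels higher, that is farther along, in the side picture than predicted. Both point towards the end stop, so neither suggests the block stopped short.

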